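# Feed a carton along the display lane with the push stick

## Robot

A 6-joint arm with a two-finger parallel gripper is mounted at the origin on the work surface. World frame = base frame: x ahead of the robot, y to its left, z up, the work surface at z = 0. Lengths are in m, angles in degrees, forces in N, time in s.
With the tool pointing down it reaches from about 0.325 to 0.85 m from the base axis. Payload 15.5 kg.
Tool frame: the origin (TCP) lies at the very end of the fingers, on their centre line; the grasp point (between the pads) lies arm.grip_depth behind it (arm.grip_depth is the distance from the TCP to the grasp point, in m); z points along the fingers, y is the direction in which the jaws open and shut (so a half turn about z gives the same grasp; the last joint's range is limited). The gripper opens to 91 mm and grips with 3 to 60 N. Pads are 32 mm wide; open, the fingers measure 118 mm over their backs; the gripper's body (76 mm by 178 mm) begins 60 mm behind the grasp point.
Start: joints at [65.861, 28.281, 77.091, -0, 74.628, -5.472], TCP at [0.2, 0.592, 0.214] pointing down, gripper open.
Joint ranges: [-166.48, 166.48], [-47.26, 123.95], [12.59, 153.08], [-70.14, 250.14], [6.76, 159.57], [-176.63, 176.63]. Speed limits (degrees/s): [108.29, 108.29, 147.25, 172.46, 172.46, 172.46].

## Interface

Orientations are given as a 3x3 rotation matrix whose columns are the frame's x, y, z axes.
In Python, from rig import arm gives the robot as it stands. Calls block until the motion is done:
- arm.move_to(position, orientation): joint-space move of the TCP to a pose.
- arm.move_l(position, orientation=None, feed=0.15): straight line of the TCP; orientation=None keeps the orientation; feed is the mean speed in m/s.
- arm.move_joints(angles): joint-space move.
- arm.grip(opening): finger opening in m; the grip force is fixed at half the most; returns when the fingers have stopped.
- arm.sleep(seconds).
- arm.solve_ik(position, orientation): joint angles nearest the present ones, or None.
- arm.snapshot(name): name is "scene" or "top" or "wrist"; returns the picture (480x640x3 uint8, red, green, blue); there is no depth.
- arm.get_calibration(name): a dict with "intrinsics" (3x3 intrinsics, pixels), "cam_to_world" (4x4, takes a point from camera to world coordinates). Camera axes: x right, y down, z forward; pixel columns grow to the right and rows downward; lengths in m; the calibration is good to about 2 mm. A picture is of the moment at which its call begins: read the wrist's pose just before it. get_calibration takes no time and is no camera call; for the wrist camera it gives the pose at the moment of the call.
A pose or a line that the arm cannot do raises arm.Unreachable and nothing moves.
- arm.sign_off(): hands the job in, once; it reports no verdict.
Readings, each from a call of its own:
- arm.current_t(): time.
- arm.current_joint_positions(): joint angles.
- arm.current_dq(): joint speeds.
- arm.current_tau(): joint torques, N m.
- arm.current_ee_pos(): TCP position.
- arm.current_tool_rot(): TCP orientation.
- arm.current_force(): force on the tool from outside, world axes, zero at the start.
- arm.current_torque(): the same for the moment, N m.
- arm.current_width(): finger opening in m.
Only numpy, scipy, OpenCV 4.12 (cv2) and the standard library are available. Lean on these libraries where they do the work, as an engineer would, in place of code of your own. Each camera call takes 0.05 s, during which the arm holds its last target. There are 200 camera calls.

## Task

Load the boxed kit into the empty lane of the counter display: set the kraft carton down, lengthwise, on the open load end of that lane, take the push stick out of the crock, and with the stick's foot feed the carton along under the wire shelf until it is fully home against the clear front lip. All the way under the shelf keep the carton flat against the lane's outer guide rail and keep your fingers off it. Then stand the stick back in the crock and leave every pot where it was.

Things in the scene. Friction and masses are not known exactly. Their poses are not given: they have to be found in the camera images.
- display: Rear-loaded counter display, fixed, place and yaw vary. Origin on the counter mid-width; +x = feed direction (load end to shop side; roughly to the robot's left), +y across the lanes towards the robot, z up. Wooden deck, top 45 mm up, x -200..180, y -140..140 mm. Three rails 6 mm thick, 20 mm high, x -200..170, at y -103, 5 and 113 mm make two lanes: the empty one is farther from the robot.
- carton_mid (a point): Centre (half-way up) of the closed kraft carton, a rigid box 110 mm long (its x), 62 mm wide (its y) and 75 mm high (its z), about 0.25 to 0.5 kg. It starts standing upright on the counter at any yaw. Home in the lane its centre is at x = +120 mm, y = -69 mm of the display, 82.5 mm above the counter.
- crock: Stoneware crock, fixed to the counter: 74 mm across, 110 mm high, open at the top, straight bore 60 mm across, inner floor 8 mm above the counter. Origin: centre of its underside, z up. It stands among the things on the counter and its place varies.
- stick_grip (a point): Point on the push stick's axis, 30 mm below its top and 240 mm above its foot; z runs along the stick, foot to top. Round beech dowel 22 mm thick with a round rubber foot 28 mm across and 26 mm long; 270 mm long in all, 0.11 kg. Starts in the crock, foot down, leaning about 18 degrees against the rim in a direction that varies. Friction of foot on carton about 0.6.
- stick_foot (a point): Centre of the flat end face of the push stick's rubber foot (its lower end), on the axis; the z axis as for stick_grip.
- pot_a: Black nursery pot filled with moss, loose, 90 mm across at the rim, 66 mm at the bottom, about 100 mm high with the moss; origin at the centre of its underside. Stands on the counter. Leave it alone.
- pot_b: Another such pot on the counter. Leave it alone.
- pot_c: Another such pot, on the display's deck in the other lane, under or near the wire shelf's edge. Leave it alone.
- pot_d: Another such pot, on the display's deck in the other lane, nearer the front lip. Leave it alone.
- rail_start (a point): Load-end foot of the empty lane's outer guide rail, on the deck, at the rail's inner face, the face the carton must run along (display x -200, y -100 mm). Axes as the display's: the rail runs along +x for 370 mm, the lane is 102 mm wide from it towards +y.
- lip_foot (a point): Foot of the clear front lip's inner face, on the deck, in the middle of the empty lane (display x +175, y -49 mm). The lip is 5 mm thick and stands 35 mm above the deck across the full width. Axes as the display's.
- shelf_edge (a point): Underside of the wire shelf's edge on the load side, over the middle of the empty lane (display x -30, y -49 mm, 235 mm above the counter). Fixed wires 235 to 245 mm up, display x -30..177, y -139..139 mm, on 12 mm posts at x -25 and 172, y -134 and 134 mm; two small pots on it over the other lane at x 125, up to 305 mm. The load end, x -200..-30, is open above.
Mind the look-alikes: they are no part of the job. What is shaped like the part that bears carton_mid but purple or turquoise is not meant. What is shaped like the crock but purple is not meant.

How it is judged:
By the outcome, as a careful person would: the job done as asked, in the order asked, and still so for the second after the job is handed in, with the robot touching nothing.
It also fails if it takes over 72 s, if anything falls off the work surface, if the arm or the gripper's body presses on something with over 40 N, if the wrist force passes 120 N, or if a joint passes its speed limit or range.

## Working session

There is one attempt and no reset: what is moved stays moved. The work goes in short steps, each a Python script; the robot and the scene stay as the last script left them, time stands still between calls to the robot, and variables do not carry over. Pictures are saved under pics/ and viewed, about 8 in all and at most 12, crops included, and the job is handed in when it is done.

```bash
ls; mkdir -p pics; python3 - <<'E'
from rig import arm
import cv2,numpy as np
np.set_printoptions(precision=4,suppress=True)
for n in("scene","top"):
    p=arm.snapshot(n); cv2.imwrite(f"pics/{n}0.png",p[:,:,::-1]); c=arm.get_calibration(n); print(n,c["intrinsics"],c["cam_to_world"])
print(arm.get_calibration("wrist"),arm.current_tool_rot(),arm.grip_depth,arm.current_t())
E
```

```text
pics
scene [[437.8247   0.     319.6365]
 [  0.     437.8247 240.885 ]
 [  0.       0.       1.    ]] [[-0.2125  0.7148 -0.6662  1.2109]
 [ 0.977   0.1455 -0.1556  0.0783]
 [-0.0143 -0.684  -0.7293  0.8934]
 [ 0.      0.      0.      1.    ]]
top [[456.5014   0.     328.475 ]
 [  0.     456.5014 242.5755]
 [  0.       0.       1.    ]] [[ 0.027  -0.9833  0.18    0.3315]
 [-0.9996 -0.0264  0.0059 -0.0916]
 [-0.001  -0.1801 -0.9836  1.3595]
 [ 0.      0.      0.      1.    ]]
{'intrinsics': array([[418.5768,   0.    , 324.1499],
       [  0.    , 418.5768, 230.5298],
       [  0.    ,   0.    ,   1.    ]]), 'cam_to_world': array([[ 0.3199,  0.9042,  0.283 ,  0.1191],
       [ 0.9474, -0.3049, -0.097 ,  0.6192],
       [-0.0014,  0.2991, -0.9542,  0.3853],
       [ 0.    ,  0.    ,  0.    ,  1.    ]])} [[-0.9474  0.3201 -0.0005]
 [ 0.3201  0.9474 -0.001 ]
 [ 0.0001 -0.0011 -1.    ]] 0.0188 0.1
```

View pics/scene0.png

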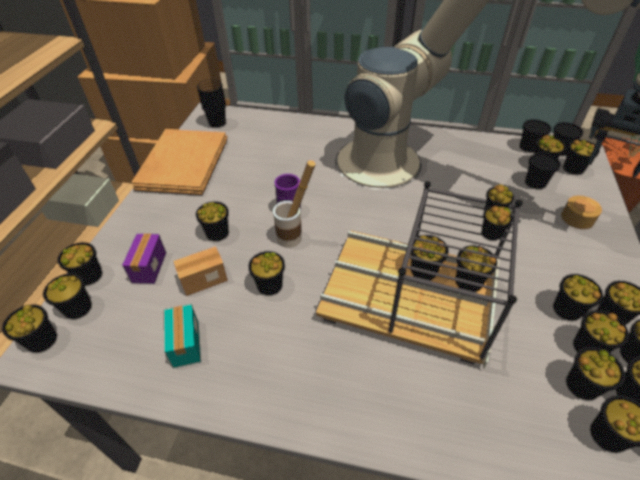

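View pics/top0.png

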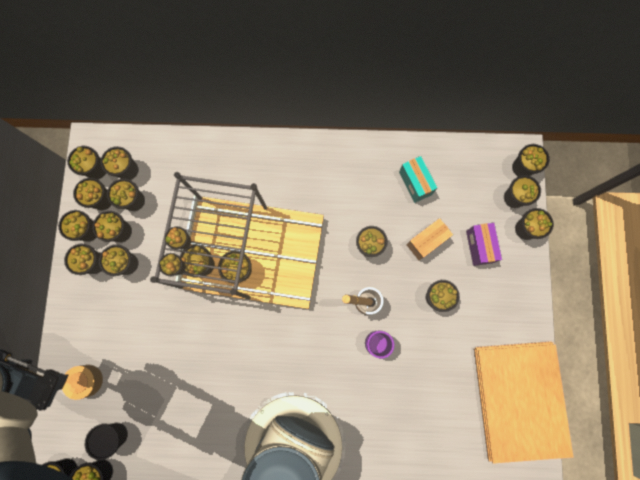

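Top view: the kraft carton is at (430,240), the crock at (369,300) with the stick leaning towards (347,299), and the display is around (250,250). The pots beside the path are at (371,240) and (443,295). Next I'll look closer with the wrist camera.

```bash
cat > h.py <<'E'
from rig import arm
import cv2,numpy as np,json
np.set_printoptions(precision=4,suppress=True)
def snap(cam,name):
    c=arm.get_calibration(cam); p=arm.snapshot(cam); cv2.imwrite(f"pics/{name}.png",p[:,:,::-1])
    json.dump({k:np.array(v).tolist() for k,v in c.items()},open(f"pics/{name}.json","w"))
def cal(name):
    c=json.load(open(f"pics/{name}.json")); return np.array(c["intrinsics"]),np.array(c["cam_to_world"])
def ray(name,uv):
    K,T=cal(name); d=T[:3,:3]@np.linalg.solve(K,[uv[0],uv[1],1]); return T[:3,3],d/np.linalg.norm(d)
def onz(name,uv,z):
    o,d=ray(name,uv); return o+d*(z-o[2])/d[2]
def tri(*obs):
    A=np.zeros((3,3));b=np.zeros(3)
    for n,uv in obs:
        o,d=ray(n,uv);P=np.eye(3)-np.outer(d,d);A+=P;b+=P@o
    x=np.linalg.solve(A,b); return x,[np.linalg.norm(np.cross(x-ray(n,uv)[0],ray(n,uv)[1])) for n,uv in obs]
def proj(name,X):
    K,T=cal(name); p=K@(T[:3,:3].T@(np.asarray(X)-T[:3,3])); return p[:2]/p[2]
E
python3 - <<'E'
from h import *
snap("scene","scene1");snap("top","top1")
print("carton",onz("top1",(430,240),.075),"crock",onz("top1",(370,299),.11),"load mid",onz("top1",(317,258),.045),"lip",onz("top1",(190,240),.045))
R=np.diag([-1.,1,-1])
arm.move_to([.40,.0,.42],R); snap("wrist","w1")
arm.move_to([.40,-.25,.36],R); snap("wrist","w2")
print(arm.current_t(),arm.current_joint_positions())
E
```

```text
carton [ 0.5818 -0.3743  0.075 ] crock [ 0.4072 -0.2013  0.11  ] load mid [ 0.5255 -0.0516  0.045 ] lip [0.5688 0.3222 0.045 ]
3.65 [ -39.1391    8.5105   83.8619    0.0179   87.5959 -129.2068]
```

View pics/w1.png

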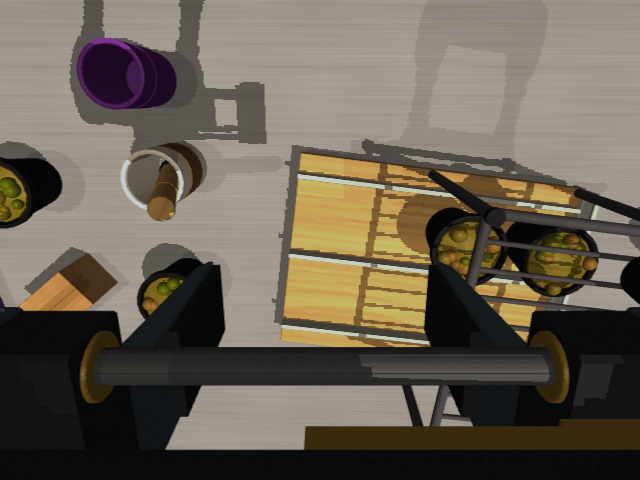

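View pics/w2.png

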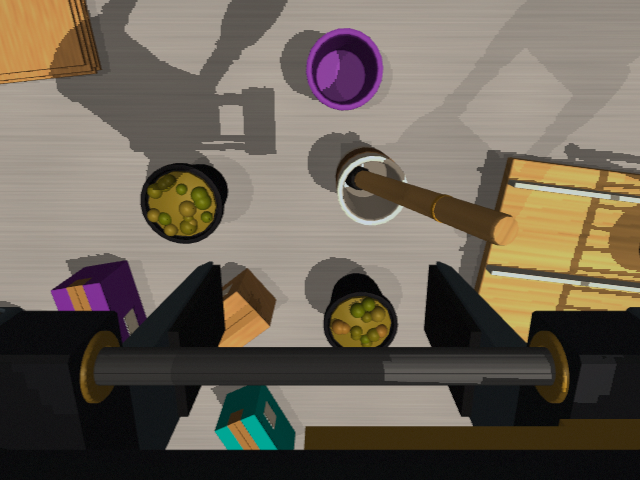

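w1 and w2 show the crock rim at about w1 (157,178) and w2 (371,190), and the stick's top end at w1 (162,207) and w2 (505,230). The gripper hides the far side of the picture, so I'll turn the wrist half a turn to see the outer rail and the carton.

```bash
python3 - <<'E'
from h import *
R=np.diag([1.,-1,-1])
arm.move_to([.56,.08,.42],R); snap("wrist","w3")
arm.move_to([.50,-.34,.34],R); snap("wrist","w4")
print(arm.current_t(),arm.current_joint_positions())
print(tri(("w1",(161,208)),("w2",(505,230))))
a,b=[cv2.imread(f"pics/w{i}.png") for i in(3,4)]
cv2.imwrite("pics/w34.png",np.vstack([a[:300],b[:300]]))
E
```

```text
8.7 [-39.7727  21.3821  68.8343   0.0119  89.7589  50.1533]
(array([ 0.3974, -0.1298,  0.2681]), [np.float64(4.3037250400827875e-05), np.float64(4.3037250400888014e-05)])
```

View pics/w34.png

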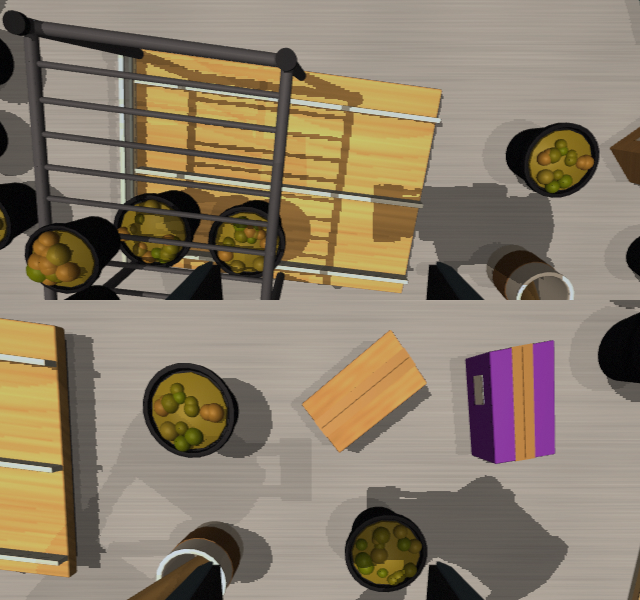

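w3 (upper half) shows the outer rail from (134,82) to (440,121) and the load-end deck corners at (442,92) and (403,291). w4 (lower half) shows the carton's top corners at about (302,105), (390,31), (427,84) and (339,152). Now I'll compute the poses.

```bash
python3 - <<'E'
from h import *
def white(n,box):
    h=cv2.cvtColor(cv2.imread(f"pics/{n}.png"),cv2.COLOR_BGR2HSV); m=((h[...,1]<40)&(h[...,2]>195)).astype(np.uint8)
    x0,y0,x1,y1=box; z=np.zeros_like(m); z[y0:y1,x0:x1]=m[y0:y1,x0:x1]; return z
# rails in w3 on plane z=.065
for nm,l in dict(far=((140,83),(438,121)),mid=((140,172),(418,203)),near=((300,267),(405,281))).items():
    m=white("w3",(130,60,445,295)); b=np.zeros_like(m); cv2.line(b,*l,1,13); ys,xs=np.nonzero(m&b)
    P=np.array([onz("w3",(x,y),.065)[:2] for x,y in zip(xs,ys)])
    vx,vy,cx,cy=cv2.fitLine(P.astype(np.float32),cv2.DIST_HUBER,0,1e-4,1e-4).ravel()
    if vy<0: vx,vy=-vx,-vy
    t=(P-[cx,cy])@[vx,vy]; print(nm,len(P),"yaw",np.degrees(np.arctan2(vy,vx)),"c",cx,cy,"start",np.array([cx,cy])+t.min()*np.array([vx,vy]),"end",np.array([cx,cy])+t.max()*np.array([vx,vy]))
for n,uv in(("w3",(442,92)),("w3",(403,291))): print("deck corner",onz(n,uv,.045))
# rail start heights: w1 & w3
print("mid rail start tri",tri(("w1",(290,252)),("w3",(420,203))))
# carton
for n,s in(("w4",(365,90)),("top1",(430,238))):
    im=cv2.imread(f"pics/{n}.png"); h=cv2.cvtColor(im,cv2.COLOR_BGR2HSV); 
    m=cv2.inRange(h,(8,90,150),(22,255,255)); m=cv2.morphologyEx(m,cv2.MORPH_CLOSE,np.ones((5,5)))
    k,L,st,ce=cv2.connectedComponentsWithStats(m); i=L[s[1],s[0]]; print(n,i,st[i],ce[i],h[s[1],s[0]])
    c=max(cv2.findContours((L==i).astype(np.uint8),0,1)[0],key=len)
    for z in(.075,):
        P=np.array([onz(n,p[0],z)[:2] for p in c],np.float32); r=cv2.minAreaRect(P); print(z,r,cv2.boxPoints(r))
# crock
for n,c,b in(("w1",(157,178),(110,135,195,215)),("w2",(371,190),(325,140,415,230))):
    m=white(n,b); ys,xs=np.nonzero(m); hull=cv2.convexHull(np.stack([xs,ys],1)); e=cv2.fitEllipse(hull); print(n,e); 
    P=np.array([onz(n,p[0],.11)[:2] for p in hull],np.float32); print(cv2.minEnclosingCircle(P))
E
```

```text
far 893 yaw 83.061134 c 0.6402704 0.09282003 start [ 0.6216 -0.0604] end [0.666  0.3039]
mid 728 yaw 82.80474 c 0.5415596 0.17122686 start [0.5226 0.0213] end [0.5599 0.3168]
near 335 yaw 82.75407 c 0.4162136 0.040506978 start [ 0.4069 -0.0331] end [0.4266 0.1219]
deck corner [ 0.6543 -0.0667  0.045 ]
deck corner [ 0.3835 -0.0336  0.045 ]
mid rail start tri (array([ 0.5147, -0.047 ,  0.0524]), [np.float64(0.00033619554198488814), np.float64(0.00033619554198485496)])
w4 2 [ 302   30  125  123 7267] [364.581   91.4109] [ 16 152 205]
0.075 ((0.5920162796974182, -0.3783910870552063), (0.061855386942625046, 0.11121596395969391), 38.42569351196289) [[ 0.5332 -0.354 ]
 [ 0.6023 -0.4412]
 [ 0.6508 -0.4027]
 [ 0.5817 -0.3156]]
top1 15 [410 219  43  39 826] [431.0726 237.5157] [ 16 139 229]
0.075 ((0.5898520350456238, -0.3779044449329376), (0.06282185018062592, 0.11078100651502609), 38.45906066894531) [[ 0.5308 -0.3541]
 [ 0.5997 -0.4408]
 [ 0.6489 -0.4017]
 [ 0.58   -0.315 ]]
w1 ((151.3427276611328, 180.25540161132812), (56.4547119140625, 64.10380554199219), 127.49625396728516)
((0.4051223397254944, -0.20066846907138824), 0.03567175567150116)
w2 ((372.3647766113281, 190.3319549560547), (67.9257583618164, 69.87727355957031), 50.50179672241211)
((0.4049340784549713, -0.19984394311904907), 0.03614909574389458)
```

```bash
cat >> h.py <<'E'
ps=np.radians(83.0); ux=np.array([np.cos(ps),np.sin(ps),0]); uy=np.array([-np.sin(ps),np.cos(ps),0]); O=np.array([.5436,.1499,0])
Z=np.array([0,0,1.])
D=lambda x,y,z:O+x*ux+y*uy+z*Z
def dn(y): y=np.asarray(y)/np.linalg.norm(y); return np.column_stack([np.cross(y,-Z),y,-Z])
crock=np.array([.405,-.200,0]); top=np.array([.3974,-.1298,.2681])
E
python3 - <<'E'
from h import *
print("pot_b",onz("w4",(190,110),.09),"pot_a",onz("w4",(386,250),.09))
yd=np.array([.784,.62,0])
c=np.array([.591,-.378,0])
best=None
for s in(1,-1):
    a=arm.solve_ik(c+.035*Z,dn(s*yd)); 
    for t in(1,-1):
        b=arm.solve_ik(D(-.095,-.066,.083),dn(t*uy)); print(s,t,a,b)
        if a is not None and b is not None:
            v=abs(a[5]-b[5]); best=min(best or (999,),(v,s,t))
print(best); _,s,t=best
Rp,Rl=dn(s*yd),dn(t*uy)
arm.move_to(c+.12*Z,Rp); arm.move_l(c+.035*Z,feed=.12); arm.grip(.05)
print("w",arm.current_width(),arm.current_t())
arm.move_l(c+.19*Z,feed=.25); arm.move_to(D(-.095,-.066,.20),Rl)
snap("scene","s2")
print(arm.current_width(),arm.current_force(),arm.current_t(),arm.current_joint_positions())
E
```

```text
pot_b [ 0.5761 -0.2093  0.09  ] pot_a [ 0.432  -0.4058  0.09  ]
1 1 [-37.4762  44.9659  74.3866  -0.      60.6474 -75.8137] [  -1.155    34.8639   88.6675   -0.       56.4686 -174.155 ]
1 -1 [-37.4762  44.9659  74.3866  -0.      60.6474 -75.8137] [-1.155  34.8639 88.6675 -0.     56.4686  5.845 ]
-1 1 [-37.4762  44.9659  74.3866  -0.      60.6474 104.1863] [  -1.155    34.8639   88.6675   -0.       56.4686 -174.155 ]
-1 -1 [-37.4762  44.9659  74.3866  -0.      60.6474 104.1863] [-1.155  34.8639 88.6675 -0.     56.4686  5.845 ]
(np.float64(81.65867813987337), 1, -1)
w 0.06192468325510905 12.0917
0.06203298375815242 [ 0.2165 -0.5255 -2.964 ] 14.475 [-1.2285 27.0182 81.8569 -0.0103 71.1414  5.7984]
```

View pics/s2.png

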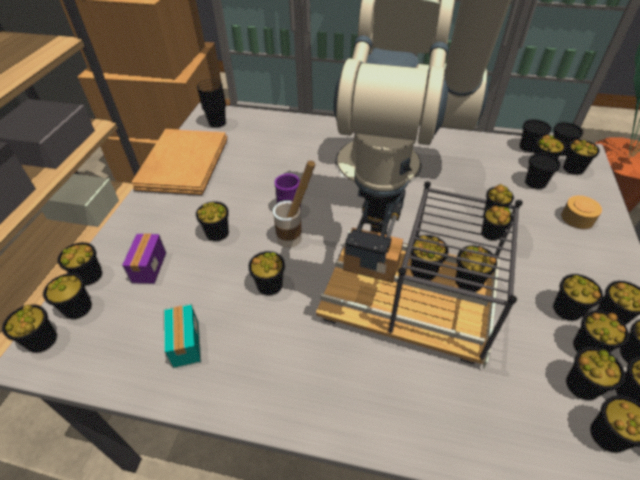

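The scene view shows the carton in the gripper over the load end, with the pots undisturbed. Next I'll lower it, release it and seat it against the rail.

```bash
python3 - <<'E'
from h import *
arm.move_l(D(-.095,-.066,.084),feed=.15)
for k in range(8):
    f=arm.current_force()[2]
    if f>-1.5: break
    arm.move_l(D(-.095,-.066,.083-.001*k),feed=.03)
z=arm.current_ee_pos()[2]; print("down",z,arm.current_force())
arm.grip(.091); f0=arm.current_force()
for k in range(12):
    y=-.066-.010-.001*k
    arm.move_l(D(-.095,y,z+.002),feed=.05 if k==0 else .02)
    f=(arm.current_force()-f0)@uy
    if abs(f)>3: break
print("press y",y,f,arm.current_force(),f0)
arm.move_l(D(-.095,-.069,z+.002),feed=.06); arm.move_l(D(-.095,-.069,.21),feed=.25)
print(arm.current_t())
R=dn(-uy)
arm.move_to(D(-.2,-.02,.30),np.diag([-1.,1,-1])) if 0 else None
snap("top","t3"); snap("scene","s3")
a=cv2.imread("pics/t3.png")[180:320,140:400]; b=cv2.imread("pics/s3.png")[180:380,250:550]
cv2.imwrite("pics/c3.png",np.vstack([cv2.resize(a,(520,280),interpolation=2),cv2.resize(b,(520,310),interpolation=2)]))
# stick plan: IK search
e=(top-crock)*[1,1,0]; e/=np.linalg.norm(e); p11=crock+.0184*e+.11*Z; d=(top-p11)/np.linalg.norm(top-p11)
print("stick d",d,"tilt",np.degrees(np.arccos(d[2])),"w2 foot-side proj",proj("w2",p11),proj("w2",top-.1*d))
E
```

```text
down 0.08026176480659326 [-1.5294  0.0559  3.4481]
press y -0.08399999999999999 5.719492907167175 [-5.3568  1.5222  2.8422] [ 0.1869 -0.2588  0.034 ]
20.4417
stick d [-0.0338  0.3118  0.9496] tilt 18.275045711879407 w2 foot-side proj [390.1288 189.2641] [424.58   201.5121]
```

View pics/c3.png

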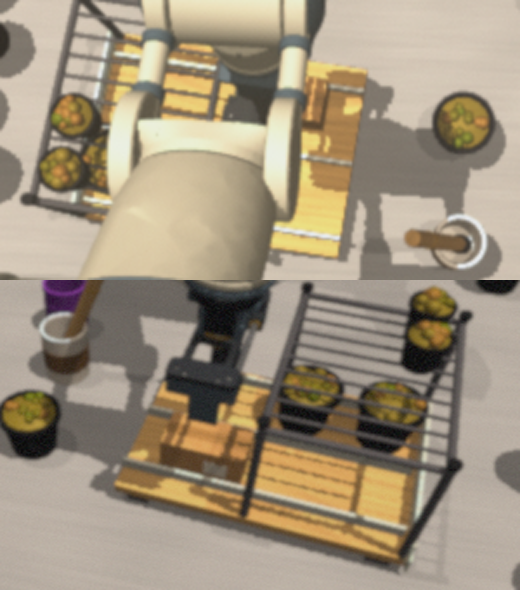

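The carton is down in the far lane, lengthwise and seated; the press stopped it at the expected face position. Next I'll check stick-pose reachability before grasping.

```bash
cat >> h.py <<'E'
e=(top-crock)*[1,1,0]; e/=np.linalg.norm(e); p11=crock+.0184*e+.11*Z; d0=(top-p11)/np.linalg.norm(top-p11); tilt0=np.arccos(d0[2])
gd=arm.grip_depth
def frame(h,tilt,sg):   # tool-up leans 'tilt' towards horizontal h; jaw axis = sg * normal
    up=np.sin(tilt)*h+np.cos(tilt)*Z; y=sg*np.cross(Z,h); return np.column_stack([np.cross(y,-up),y,-up])
def stickpose(foot,h,tilt,g,sg):  # stick (foot->top) leans tilt towards h; tool leans tilt-g ; returns TCP,R
    d=np.sin(tilt)*h+np.cos(tilt)*Z; R=frame(h,tilt-g,sg); return foot+.24*d+gd*R[:,2],R,R.T@d
E
python3 - <<'E'
from h import *
r=np.radians; al=r(20)
foot0=top-.27*d0; print("foot0",foot0)
for g in(30,40,50,60):
  for sg in(1,-1):
    p,R,S=stickpose(foot0,e,tilt0,r(g),sg); 
    qs=[arm.solve_ik(p,R),arm.solve_ik(p+.17*d0,R)]
    for s2 in (1,-1):
        for gg in(g,-g):
            P=[stickpose(D(x,-.055,.072),ux,-(np.pi/2-al),r(gg),s2) for x in(-.185,-.05,.065)]
            if np.abs(P[0][2]-S).max()>1e-6: continue
            q2=[arm.solve_ik(p_,R_) for p_,R_,_ in P]+[arm.solve_ik(P[0][0]+.25*Z,P[0][1])]
            pr,Rr,_=stickpose(crock-.007*e+.010*Z,e,r(10),r(g),sg)
            q3=[arm.solve_ik(pr,Rr),arm.solve_ik(pr+.16*Z,Rr)]
            print(g,sg,s2,gg); [print("   ",None if q is None else np.round(q,0)) for q in qs+q2+q3]
E
```

```text
foot0 [ 0.4065 -0.214   0.0117]
30 1 1 30
    [-35.  15. 100.   9.  73. 136.]
    [-29.   4.  87.  10.  96. 145.]
    [-54.  72.  60.  63. 131. 132.]
    [-46.  69.  74.  63. 121. 123.]
    [-38.  67.  84.  67. 113. 117.]
    [-54.  53.  62.  78. 136. 154.]
    [-41.  19.  95.  14.  82. 129.]
    [-41.  11.  80.  14. 104. 135.]
30 1 -1 -30
    [-35.  15. 100.   9.  73. 136.]
    [-29.   4.  87.  10.  96. 145.]
    [-47.  44.  73.  29.  92. -47.]
    [-38.  39.  84.  34.  82. -43.]
    [-28.  37.  90.  39.  74. -39.]
    [-47.  32.  56.  33. 116. -32.]
    [-41.  19.  95.  14.  82. 129.]
    [-41.  11.  80.  14. 104. 135.]
30 -1 1 -30
    [-35.  15. 100.   9.  73. -44.]
    [-29.   4.  87.  10.  96. -35.]
    [-47.  44.  73.  29.  92. 133.]
    [-38.  39.  84.  34.  82. 137.]
    [-28.  37.  90.  39.  74. 141.]
    [-47.  32.  56.  33. 116. 148.]
    [-41.  19.  95.  14.  82. -51.]
    [-41.  11.  80.  14. 104. -45.]
30 -1 -1 30
    [-35.  15. 100.   9.  73. -44.]
    [-29.   4.  87.  10.  96. -35.]
    [-54.  72.  60.  63. 131. -48.]
    [-46.  69.  74.  63. 121. -57.]
    [-38.  67.
[... 3023 characters left out ...]
6.  23.  61.   9. 101. -28.]
    [-50.  33.  87.  26. 103. 119.]
    [-50.  24.  76.  30. 121. 130.]
60 -1 1 -60
    [-47.  28.  92.  24.  95. -58.]
    [-43.  15.  85.  28. 112. -46.]
    [-36.  34.  82.   9.  70. 147.]
    [-24.  31.  88.  11.  65. 158.]
    [-13.  30.  90.  11.  62. 168.]
    [-36.  23.  61.   9. 101. 152.]
    [-50.  33.  87.  26. 103. -61.]
    [-50.  24.  76.  30. 121. -50.]
60 -1 -1 60
    [-47.  28.  92.  24.  95. -58.]
    [-43.  15.  85.  28. 112. -46.]
    [-50.  84.  59.  87. 146. -39.]
    [-41.  82.  72.  81. 140. -55.]
    [-32.  82.  79.  83. 136. -64.]
    [-50.  62.  71. 102. 145. -20.]
    [-50.  33.  87.  26. 103. -61.]
    [-50.  24.  76.  30. 121. -50.]
```

```bash
cat >> h.py <<'E'
G=np.radians(50); AL=np.radians(20)
def push(x,y,z=.072): return stickpose(D(x,y,z),ux,-(np.pi/2-AL),-G,-1)[:2]
E
python3 - <<'E'
from h import *
p,R,_=stickpose(top-.27*d0,e,tilt0,G,1)
arm.move_l(D(-.11,-.069,.28),feed=.25)
arm.move_to(p-.10*R[:,2],R); arm.move_l(p,feed=.15)
print("force before grip",arm.current_force(),arm.current_t())
arm.grip(.012); print("w",arm.current_width(),arm.current_force())
arm.move_l(p+.18*d0,feed=.15); print(arm.current_width(),arm.current_t())
arm.move_l(p+.18*d0+[.05,-.05,.03],feed=.2)
pp,Rp=push(-.19,-.054)
arm.move_to(pp+.25*Z,Rp); 
snap("top","t4");snap("scene","s4"); print(arm.current_width(),arm.current_t(),arm.current_joint_positions())
for n in("t4","s4"): print(n,"pred foot",proj(n,D(-.19,-.054,.322)),"top",proj(n,pp+.25*Z))
a=cv2.imread("pics/t4.png")[150:350,220:480]; b=cv2.imread("pics/s4.png")[130:380,200:525]
cv2.imwrite("pics/c4.png",np.vstack([cv2.resize(a,None,fx=1.5,fy=1.5,interpolation=2),cv2.resize(b,(390,300),interpolation=2)]))
E
```

```text
force before grip [ 0.7221 -0.3751 -0.8321] 23.7083
w 0.02146818519030487 [-0.5129 -0.5749  0.0026]
0.021286511776365927 26.1167
0.02163237602581851 29.3583 [-40.8929  25.6419  58.3153  17.2473 106.7758 -30.422 ]
t4 pred foot [311.8727 219.903 ] top [410.0808 227.6741]
s4 pred foot [331.2628 198.9661] top [226.054  151.2112]
```

View pics/c4.png

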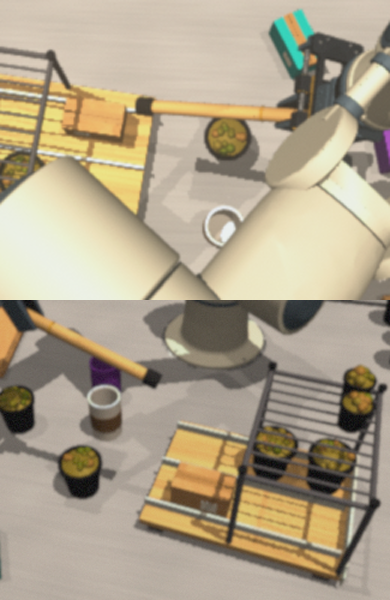

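The stick is held as predicted: its foot is at top (312,220) and scene (330,197), within 2 px of the computed position. Next is the push.

```bash
python3 - <<'E'
from h import *
def go(x,y,f): p,R=push(x,y); arm.move_l(p,R,feed=f)
go(-.19,-.054,.18); f0=arm.current_force(); print("t",arm.current_t(),f0)
def F(): f=arm.current_force()-f0; return np.array([f@ux,f@uy,f[2]])
Y=lambda x:-.054-.005*np.clip((x+.155)/.215,0,1)
go(-.16,-.054,.08)
for x in np.arange(-.15,.041,.0475):
    go(x,Y(x),.07); print(round(x,3),F(),arm.current_width())
    if F()[0]<-12: print("JAM");break
else:
    snap("top","t5"); snap("scene","s5")
    for x in np.arange(.045,.0661,.0025):
        go(x,Y(x),.04); f=F()
        if x>.05: print(round(x,4),f)
        if f[0]<-7: break
print(arm.current_t())
snap("top","t6");snap("scene","s6")
a=cv2.imread("pics/t6.png")[160:320,140:400]; b=cv2.imread("pics/s6.png")[180:380,250:550]
cv2.imwrite("pics/c6.png",np.vstack([cv2.resize(a,(520,320),interpolation=2),cv2.resize(b,(420,280),interpolation=2)[:,:420] if 0 else cv2.resize(b,(520,280),interpolation=2)]))
E
```

```text
t 30.9 [ 0.0379 -0.4059 -1.3428]
-0.15 [0.8769 0.1874 1.425 ] 0.02174130065749276
-0.102 [ 0.6741 -0.7498  0.8339] 0.02156886673277953
-0.055 [ 0.1495  0.1342 -0.0668] 0.021259570874893066
-0.007 [ 0.2434 -0.871  -0.0999] 0.021344189882846476
0.04 [0.3185 0.0502 0.8138] 0.02181257245814364
0.0525 [-0.0069  0.2809 -0.7741]
0.055 [-0.8338 -0.2554  0.2695]
0.0575 [-0.2163  0.049   0.7057]
0.06 [-3.0483 -0.5981  1.5633]
0.0625 [-20.4631   0.9372   5.6697]
37.1417
```

View pics/c6.png

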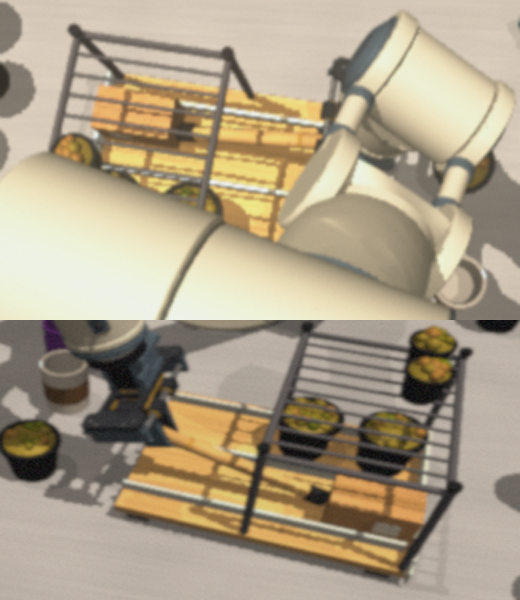

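The carton is home: the force jumped at foot x = 0.060 to 0.0625, as expected for the lip. In the view the carton lies at the lip along the far rail. Next I'll withdraw and check both the carton and the stick's angle in the grip.

```bash
python3 - <<'E'
from h import *
def go(x,y,f,dz=0): p,R=push(x,y); arm.move_l(p+dz*Z,R,feed=f)
go(.04,-.058,.04); go(-.19,-.054,.15); go(-.19,-.054,.2,.25)
snap("top","t7");snap("scene","s7"); print(arm.current_t(),arm.current_width())
for n in("t7","s7"):
    print(n,"foot",proj(n,D(-.19,-.054,.322)))
    c=[proj(n,D(x,y,.12)) for x,y in((.065,-.100),(.175,-.100),(.175,-.038),(.065,-.038))]; print("carton top corners",np.array(c).round(1).tolist())
a=cv2.imread("pics/t7.png")[160:280,150:350]; b=cv2.imread("pics/s7.png")[160:380,290:540]
for im,n,o in((a,"t7",(150,160)),(b,"s7",(290,160))):
    for x,y in((.065,-.100),(.175,-.100),(.175,-.038),(.065,-.038)):
        q=np.round(proj(n,D(x,y,.12))-o).astype(int); im[q[1],q[0]]=(255,0,255)
    q=np.round(proj(n,D(-.19,-.054,.322))-o).astype(int); im[q[1],q[0]]=(255,0,255)
cv2.imwrite("pics/c7.png",np.vstack([cv2.resize(a,(500,300),interpolation=0),cv2.resize(b,(500,300),interpolation=0)[:,:]]))
E
```

```text
41.1417 0.021854077674975866
t7 foot [311.8727 219.903 ]
carton top corners [[227.1, 207.4], [188.6, 201.8], [184.1, 223.1], [222.9, 228.8]]
s7 foot [331.2628 198.9661]
carton top corners [[439.5, 310.8], [493.9, 325.4], [496.1, 301.6], [443.8, 288.3]]
```

View pics/c7.png

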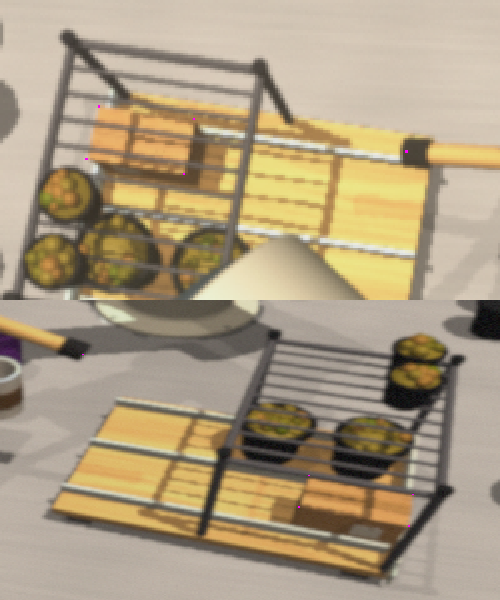

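The foot marker and the carton corner markers agree with the picture to about 1 px, so the carton is home and the stick hasn't shifted. Next I'll return the stick to the crock.

```bash
python3 - <<'E'
from h import *
p,R,_=stickpose(crock-.007*e+.012*Z,e,np.radians(10),G,1)
arm.move_to(p+.22*Z,R); arm.move_l(p+.13*Z,feed=.2); arm.move_l(p+.01*Z,feed=.1); f0=arm.current_force(); print(f0,arm.current_t())
for k in range(9):
    arm.move_l(p+(.008-.0015*k)*Z,feed=.04); f=arm.current_force()-f0
    if np.linalg.norm(f)>3: break
print(k,f)
arm.grip(.06); arm.grip(.091); arm.sleep(.3)
arm.move_l(p+(.008-.0015*k)*Z-.10*R[:,2],feed=.15)
print(arm.current_t(),arm.current_width())
# go look at the home end from above the outer side, then finish
Rw=np.diag([1.,-1,-1])
arm.move_to([.50,-.05,.45],Rw); print(arm.current_t())
snap("wrist","w8");snap("top","t8");snap("scene","s8")
a=cv2.imread("pics/w8.png")[:300]; b=cv2.imread("pics/s8.png")[150:390,130:530]
cv2.imwrite("pics/c8.png",np.vstack([a,cv2.resize(b,(480,288),interpolation=2) if 0 else cv2.copyMakeBorder(cv2.resize(b,(480,288),interpolation=2),0,0,0,160,0)]))
print(np.array([proj("w8",D(x,y,.12)) for x,y in((.065,-.1),(.175,-.1),(.065,-.038))]))
E
```

```text
[-0.136  -0.6627 -1.6469] 45.6333
7 [ 0.0848  1.0197 10.7192]
50.1417 0.09125985107671027
51.1833
[[ 92.678   35.9974]
 [-10.0718  22.759 ]
 [ 95.1541  95.1717]]
```

View pics/c8.png

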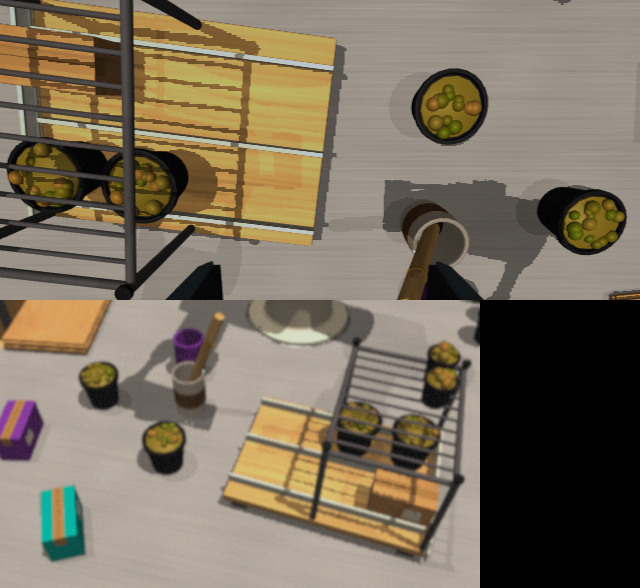

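The stick stands in the crock, the pots are in place, and the carton's rear edge is at w8 x≈96 against 93–95 predicted for home. I'll make one free cross-check on the saved pictures, then hand in.

```bash
python3 - <<'E'
from h import *
print("deck corner pred",proj("w8",D(-.2,-.14,.045)),"obs ~(337,38); near",proj("w8",D(-.2,.14,.045)),"obs ~(313,245)")
g=lambda n,s:cv2.cvtColor(cv2.imread(f"pics/{n}.png"),cv2.COLOR_BGR2GRAY)[s].astype(np.float32)
print("carton shift s6->s8 px",cv2.phaseCorrelate(g("s6",np.s_[285:355,430:505]),g("s8",np.s_[285:355,430:505])))
for n,s in dict(a=np.s_[270:325,415:470],b=np.s_[215:270,345:397],cd=np.s_[240:285,180:255]).items(): print("pot",n,cv2.phaseCorrelate(g("top1",s),g("t8",s)))
arm.sign_off(); print(arm.current_t())
E
```

```text
deck corner pred [335.9466  37.5002] obs ~(337,38); near [311.4051 245.8394] obs ~(313,245)
carton shift s6->s8 px ((0.42034049193352985, -0.05172971287754535), 0.8492517709732056)
pot a ((0.06993103246179899, -0.07061271258457325), 0.8434021907382542)
pot b ((0.3316008782934112, 0.09388366533870496), 0.6299511963938489)
pot cd ((0.7983246165163109, 0.3761808608749746), 0.7951190705475983)
the job is handed in; nothing more can be done
the job is handed in; nothing more can be done
```

The carton is home against the front lip, the stick is back in the crock, and I signed off shortly after 51 s on the robot clock (limit 72 s).

**What I did:** I set the carton on the load end of the far lane and pressed it against the outer rail with an open finger. Then I took the stick from the crock and pushed the carton under the shelf with its foot. During the push the foot was slightly off-centre and drifted towards the rail to hold the carton against it.

**Last checks:**
- **Carton home:** the push force jumped to about 20 N at the expected lip position. The carton's edges match the predicted home position to 1–3 px, and it moved no more than 0.4 px after the stick let go.
- **Flat against the rail:** I checked this by the press before the push and by pictures at the end. I did not watch it directly all the way under the shelf.
- **Stick:** it stands in the crock, with about 11 N contact on the floor as it went in.
- **Pots:** the two on the counter show shifts of at most 0.35 px. The patch with the two in the other lane shows 0.9 px (about 2–3 mm). I put that down to shadow and lighting changes, since nothing touched them, but I did not confirm it.

No check clearly failed. The weakest point is that pot reading, and the cameras resolve only about 1–3 mm per pixel at that distance.

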